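Work a plug-in relay out of its test stand

ROBOT

A 7-joint arm with a two-finger parallel gripper is mounted at the origin on the work surface. World frame = base frame: x ahead of the robot, y to its left, z up, the work surface at z = 0. Lengths are in m, angles in rad, forces in N, time in s.
With the tool pointing down it reaches from about 0.4 to 0.875 m from the base axis. Payload 6.5 kg.
Tool frame: the origin (TCP) lies between the finger pads, 19 mm behind the fingertips; this is the grasp point; z points along the fingers, y is the line along which they close (so a half turn about z gives the same grasp; the last joint's range is limited). The gripper opens to 88 mm and grips with 3 to 60 N. Pads are 18 mm wide; open, the fingers measure 123 mm over their backs; the gripper's body (75 mm by 187 mm) begins 45 mm behind the grasp point.
Start: joints at [-1.212, 0.536, -0.004, 1.538, 0.003, 1.067, -0.071], TCP at [0.268, 0.592, 0.257] pointing down, gripper open.
Joint ranges: [-2.7, 2.7], [-0.37, 2.16], [-1.27, 1.26], [0.24, 2.4], [-1.31, 4.45], [0.19, 1.91], [-2.76, 2.76]. Speed limits (rad/s): [2.39, 2.39, 3.14, 3.14, 3.14, 3.14, 3.14].

INTERFACE

Orientations are given as a unit quaternion [w, x, y, z].
In Python, from cell import monitor, viewer, order gives the robot as it stands. The module is installed in compiled form; this text tells all that it offers.
- The arm moves only by the tool apply_moves, never from a script. Its argument "motion" is a list of rows, each a list of 6 numbers: the shift along the tool's x, y, z in m, then the turn, a rotation vector about the tool's x, y, z in rad. A call has exactly 8 rows; each row shifts and turns the commanded pose from where the row before left it, along the tool's axes as they then stand; what a row does not reach is not made up. A row lasts 1/12 s, in which the tool goes at most 41.7 mm and 7.16 degrees, less where a joint would pass 70% of its speed; a pose out of reach is approached as far as the arm can. A call with a gripper value outside its range is refused whole. "hand" is the opening, from 0 (shut) to 1 (fully open), set as the call begins (left out, the last holds). The fingers move at their own pace and stop on an object; "squeeze" is the grip in N (left out, the last holds). Time passes only in rows, so rows that do not move let the fingers close, or fill a call up. It gives the time, the measured TCP pose, the force, the opening and the grip force at its end, in the units of the state.
- monitor.get_obs(): the state, without advancing time (a new reading comes with each control period).
- viewer.camera(name): name is "scene" or "top"; returns (picture, depth): 400x640x3 uint8, red, green, blue; 400x640 float32, m along the optical axis (not along the pixel's ray), 0 where there is no reading.
- viewer.get_calibration(name): a dict with "fx", "fy", "cx", "cy" (pixels), "R" (3x3) and "t" (3): a world point X has camera coordinates R X + t. Camera axes: x right, y down, z forward; pixel columns grow to the right and rows downward; lengths in m; the calibration is good to about 2 mm. A picture is of the moment at which its call begins. get_calibration takes no time and is no camera call.
- order.close_job(): hands the job in; it is judged then, once.
The state is a dict: "time_s": time; "q": joint angles; "qd": joint speeds; "joint_torque": joint torques, N m; "tool_pos": TCP position; "eef_rot": TCP orientation; "ft_force": force on the tool from outside, world axes, zero at the start; "moment": the same for the moment, N m; "finger_gap": opening from 0.0 (shut) to 1.0 (fully open); "gripper_force": force on a finger pad.
Only numpy, scipy, OpenCV 4.12 (cv2) and the standard library are available. Lean on these libraries where they do the work, as an engineer would, in place of code of your own. Each camera call takes 0.05 s, during which the arm holds its last target. There are 200 camera calls.

TASK

The relay in the test stand is to come out: its two thumbscrews are already undone, so lift both out of the relay's ears and drop them tip-down into the drilled aluminium holder so that they stand in it. Then grip the relay by its cover and rock it from side to side, at least twice each way by a clear few degrees, while its blades are still in the sprung socket, easing it up little by little until it comes free; do not just pull, because the loose stand must stay flat where it is on the mat. Finish while holding the relay still, upright and a centimetre or two clear above its socket, and leave everything else on the bench alone.

Things in the scene. Friction and masses are not known exactly. Their poses are not given: they have to be found in the camera images.
- stand: Relay test stand: loose grey steel box 200 x 150 mm (x, y), 32 mm high, 1.3 kg, on the blue mat. Origin: centre of its underside; z up. In its middle a black socket block 112 x 48 mm (x, y), flat top 52 mm above the mat, with the relay on it. A terminal strip (top 47 mm above the mat) along each long side at y = +-60 mm. Screw wells in the block at x = +-44 mm, 7.6 mm wide, 16 mm deep.
- relay: Plug-in relay, 0.24 kg: black flange 108 x 44 x 6 mm (x, y, z) with a slotted ear at each x end; stiff clear cover 44 x 40 x 62 mm over a copper coil; orange top 68 mm above the origin. Origin: centre of the flange's underside, which rests on the socket face when home, axes as the stand's. Brass blades at y = +-12 mm reach 9 mm lower. Grip it across y (40 mm), free on both sides.
- relay_grip (a point): Point on the relay's axis 50 mm above its origin, inside the upper part of the cover: a good place for the TCP when gripping it.
- relay_foot (a point): Point on the relay's axis at the height of the blade tips, 9 mm below its origin.
- screw_a: Loose thumbscrew in the -x ear (stand x = -44 mm): steel shank 6 mm diameter, 50 mm long; knurled brass head 14 mm diameter, 14 mm high, on top; 22 g. Origin: tip; z along it to the head. Stands 22 mm deep in ear and well, tip 36 mm, head 86 to 100 mm above the mat, leaning up to 4 degrees; lift straight out. The cover is 15 mm from the head: close the fingers along the stand's y.
- screw_b: The other thumbscrew, the same, in the +x ear (stand x = +44 mm).
- holder: Screw holder: fixed aluminium block 106 x 36 x 44 mm (x, y, z) with a row of four wells along its x. Origin: centre of its underside; z up. Each well is 11 mm in diameter, 36 mm deep (floor 8 mm above the mat), with a 1.5 mm chamfer, and takes one screw; a screw's head stays 14 mm above the block's top. Any two wells may be used.
- holder_hole0 (a point): Centre of the mouth (44 mm above the mat) of the holder's first well, at holder x = -37.5 mm.
- holder_hole1 (a point): Mouth of the second well, x = -12.5 mm.
- holder_hole2 (a point): Mouth of the third well, x = +12.5 mm.
- holder_hole3 (a point): Mouth of the fourth well, x = +37.5 mm.
- parts_bin: Bystander: empty blue open bin 130 x 100 x 55 mm. Origin: centre of its underside.
- spare_relay: Bystander: a second relay of the same kind lying on its side on the mat, 44 mm high. Origin near the middle of its flange, on the mat.
- screwdriver: Bystander: red-handled screwdriver 200 mm long lying beyond the stand.
- mouse: Bystander: black computer mouse 108 x 62 x 35 mm.
- phone: Bystander: black phone 155 x 75 x 9 mm lying flat.
- tape_roll: Bystander: roll of tape 90 mm diameter, 24 mm high, lying flat.
- cordless_driver: Bystander: yellow cordless screwdriver lying on its side at the back, 155 mm long, 48 mm high.
- socket_face (a point): Centre of the socket block's top, 52 mm above the stand's origin. Two rows of sprung contacts below it, at stand y = +-12 mm, each hold the blades with about 9 N of friction; pulling both at once (18 N) lifts the stand. Leaning the relay about the stand's x axis slides one row up as the other goes down, with little net pull; the contacts give 3 mm sideways.
Things that resemble listed ones, but are neither listed nor needed, are in the scene too. Leave any green look-alike of the relay alone.

How it is judged:
By the outcome, as a careful person would: the job done as asked, in the order asked, and still so for the second after the job is handed in, while the arm keeps its last pose, push and grip.
It also fails if it takes over 61 s, if anything falls off the work surface, if the arm or the gripper's body presses on something with over 40 N, if the wrist force passes 120 N, or if a joint passes its speed limit or range.

## Working session

There is one attempt and no reset: what is moved stays moved. The work goes in short steps, Python scripts to look and compute and a tool call to move; the robot and the scene stay as the last step left them, time stands still between calls to the robot, and variables do not carry over. Pictures are saved under pics/ and viewed, at most 10 in all, crops included, and the job is handed in when it is done.

Besides the shell and the picture viewer there is one more tool, called after ">>>" by a JSON object that holds its "fn" and its "kwargs". apply_moves: Moves the arm, as the interface text tells. Its arguments: {"type":"object","properties":{"motion":{"type":"array","items":{"type":"array","items":{"type":"number"}}},"hand":{"type":"number"},"squeeze":{"type":"number"}},"required":["motion"]}

```bash
mkdir -p pics; python3 - <<'E'
from cell import monitor, viewer
import cv2, numpy as np
o=monitor.get_obs(); print({k:np.round(v,4).tolist() for k,v in o.items()})
for n in("scene","top"):
    p,d=viewer.camera(n); cv2.imwrite(f"pics/{n}0.png",p[:,:,::-1]); np.savez(f"{n}0.npz",p=p,d=d)
    c=viewer.get_calibration(n); print(n,{k:np.round(v,4).tolist() for k,v in c.items()})
E
```

```text
{'time_s': 0.0, 'q': [-1.2122, 0.5371, -0.0044, 1.5388, 0.0026, 1.0673, -0.0712], 'qd': [0.0011, -0.0001, 0.0007, 0.0022, -0.0023, -0.0022, 0.0005], 'joint_torque': [0.0001, -57.0995, 0.9913, -25.1593, -0.0561, 0.0181, 0.0002], 'tool_pos': [0.2677, 0.5917, 0.2566], 'eef_rot': [-0.0001, 0.2108, 0.9775, -0.0008], 'ft_force': [-0.1456, 0.1303, -0.5269], 'moment': [0.0035, 0.0156, 0.0416], 'gripper_force': 0.0, 'finger_gap': 0.9976}
scene {'fx': 488.3552, 'fy': 488.3552, 'cx': 325.7709, 'cy': 197.688, 'R': [[-0.3578, 0.9336, -0.0207], [0.6225, 0.2219, -0.7505], [-0.6961, -0.2814, -0.6605]], 't': [0.2023, -0.2861, 1.7884]}
top {'fx': 410.1023, 'fy': 410.1023, 'cx': 320.5355, 'cy': 192.5768, 'R': [[0.0036, -0.9998, -0.0186], [-0.9894, -0.0009, -0.1451], [0.1451, 0.019, -0.9892]], 't': [0.0126, 0.5694, 1.4247]}
```

View pics/scene0.png

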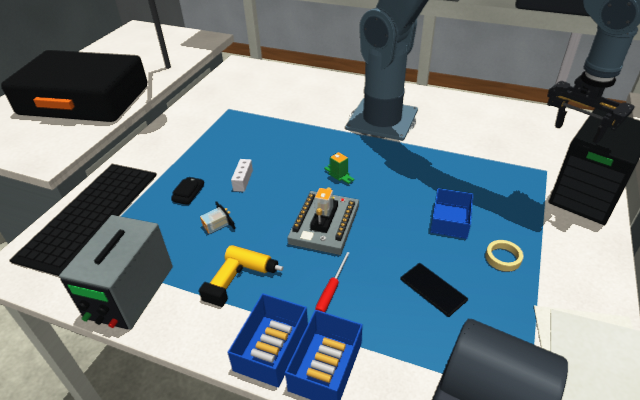

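View pics/top0.png

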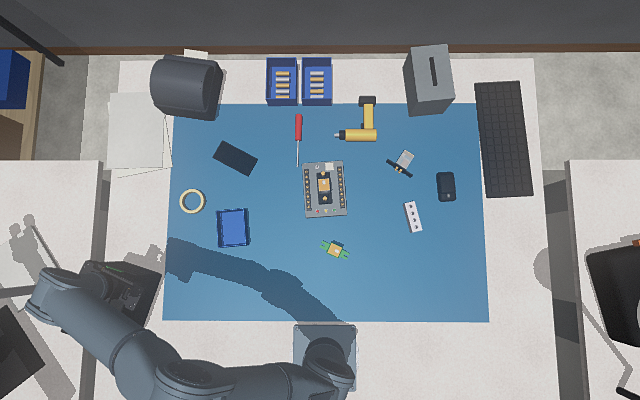

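The scene view shows the stand at about (322,222), the holder at (242,175) and the green look-alike at (339,167). In the top view the stand is at about (324,190), the holder at (413,217) and the green look-alike at (335,249). Next: zoomed crops of the stand and holder, with first measurements.

```bash
cat > h.py <<'E'
import numpy as np, cv2
from cell import monitor, viewer
C={n:{k:np.array(v) for k,v in viewer.get_calibration(n).items()} for n in("scene","top")}
def ray(n,u,v):
    c=C[n]; d=c["R"].T@np.array([(u-c["cx"])/c["fx"],(v-c["cy"])/c["fy"],1.]); return -c["R"].T@c["t"],d
def plane(n,u,v,z):
    o,d=ray(n,u,v); return o+d*(z-o[2])/d[2]
def proj(n,X):
    c=C[n]; x=c["R"]@np.array(X)+c["t"]; return np.array([c["fx"]*x[0]/x[2]+c["cx"],c["fy"]*x[1]/x[2]+c["cy"]])
def tri(ua,ub):
    A=[];b=[]
    for n,p in(("scene",ua),("top",ub)):
        o,d=ray(n,*p); d=d/np.linalg.norm(d); P=np.eye(3)-np.outer(d,d); A.append(P);b.append(P@o)
    return np.linalg.lstsq(np.vstack(A),np.hstack(b),rcond=None)[0]
def crop(p,u,v,w,h,s): return cv2.resize(p[v:v+h,u:u+w],None,fx=s,fy=s,interpolation=cv2.INTER_NEAREST)
E
python3 - <<'E'
from h import *
s=np.load("scene0.npz"); t=np.load("top0.npz")
a=crop(t["p"],294,155,64,72,5); b=crop(s["p"],280,182,90,72,5)
c=crop(t["p"],395,195,40,44,5); d=crop(s["p"],225,152,40,44,5)
im=np.vstack([np.hstack([a,b])[:, :770],np.hstack([c,d,np.zeros((220,370,3),np.uint8)])])
cv2.imwrite("pics/crop0.png",im[:,:,::-1]); print(im.shape)
# holder: bright mask
for n,dat,(u,v,w,h) in(("top",t,(395,195,40,44)),("scene",s,(225,152,40,44))):
    p=dat["p"][v:v+h,u:u+w].astype(int); 
    m=((p[:,:,0]>120)).astype(np.uint8)
    k,l,st,ce=cv2.connectedComponentsWithStats(m); i=1+st[1:,4].argmax()
    cn=cv2.findContours((l==i).astype(np.uint8),0,2)[0][0]; r=cv2.minAreaRect(cn)
    print(n,st[i],ce[i]+[u,v],np.array(r[0])+[u,v],r[1:])
    dd=dat["d"][v:v+h,u:u+w][l==i]; print(np.percentile(dd,[5,50,95]))
# height map of stand from top
c=C["top"]; d=t["d"]; vv,uu=np.mgrid[0:400,0:640]
X=np.stack([(uu-c["cx"])/c["fx"]*d,(vv-c["cy"])/c["fy"]*d,d],-1)-c["t"]; W=X@c["R"]
m=(W[:,:,2]>.02)&(W[:,:,2]<.04)&(uu>290)&(uu<360)&(vv>150)&(vv<230)
m2=(W[:,:,2]>.02)&(uu>290)&(uu<360)&(vv>150)&(vv<228)
pts=W[m2][:,:2].astype(np.float32); r=cv2.minAreaRect(pts*1000); print("stand",r,m2.sum())
mr=(W[:,:,2]>.107)&(uu>290)&(uu<360)&(vv>150)&(vv<228); print("relaytop",W[mr].mean(0),mr.sum(),cv2.minAreaRect((W[mr][:,:2]*1000).astype(np.float32)))
m3=(W[:,:,2]>.03)&(uu>395)&(uu<430)&(vv>195)&(vv<238); print("holder",W[m3].mean(0),m3.sum(),cv2.minAreaRect((W[m3][:,:2]*1000).astype(np.float32)))
E
```

```text
(580, 770, 3)
top [ 10   6  18  32 308] [413.09415584 216.46103896] [413.06923103 216.25384521] ((30.6970272064209, 10.70010757446289), 74.74488067626953)
[1.43564397 1.44565892 1.47645642]
scene [  6   7  20  32 391] [240.03580563 174.08695652] [239.62274933 173.88367462] ((14.627507209777832, 34.02329635620117), 14.534454345703125)
[1.47406924 1.49617946 1.54474509]
stand ((534.7081298828125, 2.8642044067382812), (357.6871337890625, 164.4717254638672), 5.839542865753174) 2309
relaytop [5.53217932e-01 3.59218492e-05 3.14390551e-01] 177 ((482.8282165527344, 2.200044631958008), (252.42018127441406, 37.419410705566406), 0.12304851412773132)
holder [ 0.4828465  -0.30653231  0.06642893] 321 ((448.81549072265625, -165.94142150878906), (105.50035858154297, 339.46441650390625), 13.96900463104248)
```

View pics/crop0.png

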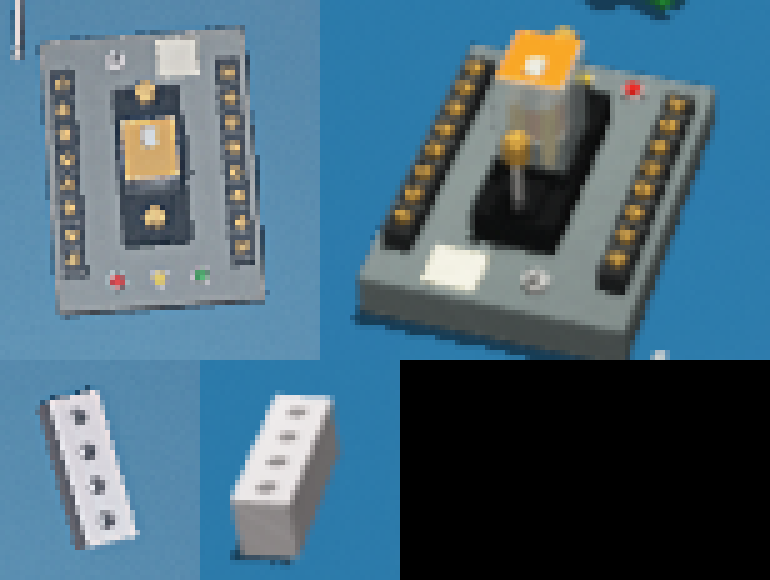

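The crops show the stand rotated a few degrees, with screw heads at crop (145,93) and (155,217), i.e. top pixels (322.6,173) and (324.6,198). The holder's four wells run from crop (78,415) to (107,520). Now the refined centroids.

```bash
cat > meas.py <<'E'
from h import *
s=np.load("scene0.npz")["p"]; t=np.load("top0.npz")["p"]
def comps(p,box,f,amin=4):
    u,v,w,h=box; q=p[v:v+h,u:u+w].astype(int); m=f(q[...,0],q[...,1],q[...,2]).astype(np.uint8)
    k,l,st,ce=cv2.connectedComponentsWithStats(m,connectivity=4)
    return [(np.round(ce[i]+[u,v],2),int(st[i,4]),(l==i)) for i in range(1,k) if st[i,4]>=amin]
brass=lambda r,g,b:(r>130)&(r-b>60)&(g>70)
for n,p,box in(("top",t,(315,168,18,36)),("scene",s,(375-95,182,45,45))):
    for c,a,_ in comps(p,box,brass): print(n,"brass",c,a,"z.095",np.round(plane(n,*c,.095),4),"z.120",np.round(plane(n,*c,.12),4))
# stand outline (not blue)
notblue=lambda r,g,b:~((b-r>45))
box=(296,155,60,70)
big=max(comps(t,box,notblue),key=lambda x:x[1])
cn=cv2.findContours(big[2].astype(np.uint8),0,2)[0][0]; r=cv2.minAreaRect(cn); bp=cv2.boxPoints(r)+[box[0],box[1]]
W=np.array([plane("top",*q,.032) for q in bp]); print("stand corners",bp.round(1).tolist(),W[:,:2].round(4).tolist(),"c",W.mean(0).round(4),"sides",np.linalg.norm(np.diff(W,axis=0),axis=1).round(4)); 
e=np.diff(W,axis=0); e=e[np.linalg.norm(e,axis=1).argmax()]; print("yaw deg",np.degrees(np.arctan(e[1]/e[0])))
# holder wells: darkness-weighted centroids about guesses
for n,p,g in(("top",t,[(410.1,205.5),(412.1,212.9),(413.9,219.5),(415.9,226.5)]),("scene",s,[(244.1,162.1),(242.4,167.1),(240.2,172.1),(238,177.3)])):
    G=p.sum(2)/3.; P=[]
    for c in g:
        u0,v0=np.round(c).astype(int); q=G[v0-2:v0+3,u0-2:u0+3]; w=np.clip(np.percentile(q,70)-q-8,0,None)
        vv,uu=np.mgrid[v0-2:v0+3,u0-2:u0+3]; c=((w*uu).sum()/w.sum(),(w*vv).sum()/w.sum())
        P.append(plane(n,*c,.043)); print(n,"well",np.round(c,2),P[-1].round(4))
    P=np.array(P); f=np.polyfit(P[:,0],P[:,1],1); d=P[-1]-P[0]; print(n,"holder c",P.mean(0).round(4),"spacing",np.linalg.norm(np.diff(P,axis=0),axis=1).round(4),"yaw",np.degrees(np.arctan(f[0])))
E
python3 meas.py
```

```text
top brass [322.67 172.75] 12 z.095 [0.631  0.0057 0.095 ] z.120 [0.6261 0.0053 0.12  ]
top brass [323.49 184.59] 101 z.095 [0.5894 0.0027 0.095 ] z.120 [0.5852 0.0024 0.12  ]
top brass [324.5  197.71] 14 z.095 [ 0.5437 -0.0009  0.095 ] z.120 [ 0.5404 -0.0011  0.12  ]
scene brass [320.17 193.27] 75 z.095 [ 0.5605 -0.0162  0.095 ] z.120 [ 0.5872 -0.005   0.12  ]
scene brass [310.5 195. ] 8 z.095 [ 0.5761 -0.0385  0.095 ] z.120 [ 0.6023 -0.0266  0.12  ]
scene brass [308.5 199. ] 8 z.095 [ 0.5932 -0.0373  0.095 ] z.120 [ 0.619  -0.0255  0.12  ]
scene brass [306.5 203. ] 8 z.095 [ 0.61   -0.0362  0.095 ] z.120 [ 0.6353 -0.0244  0.12  ]
scene brass [304.5  207.33] 6 z.095 [ 0.6277 -0.0346  0.095 ] z.120 [ 0.6525 -0.0228  0.12  ]
scene brass [318.87 210.39] 23 z.095 [0.6259 0.0058 0.095 ] z.120 [0.6508 0.0165 0.12  ]
scene brass [302.5  211.33] 6 z.095 [ 0.6439 -0.0335  0.095 ] z.120 [ 0.6682 -0.0217  0.12  ]
scene brass [300.  215.5] 6 z.095 [ 0.6608 -0.0334  0.095 ] z.120 [ 0.6846 -0.0216  0.12  ]
scene brass [298.  220.5] 6 z.095 [ 0.6798 -0.0308  0.095 ] z.120 [ 0.7031 -0.0192  0.12  ]

[... 229 characters left out ...]
.4798, 0.0687]] c [0.5855 0.0011 0.032 ] sides [0.1526 0.2013 0.1496]
yaw deg 3.5600024734770344
top well [410.42 205.88] [ 0.5218 -0.3047  0.043 ]
top well [412.3  212.91] [ 0.4968 -0.3106  0.043 ]
top well [414.1  219.62] [ 0.4732 -0.3162  0.043 ]
top well [416.04 226.54] [ 0.4488 -0.3223  0.043 ]
top holder c [ 0.4852 -0.3134  0.043 ] spacing [0.0257 0.0243 0.0251] yaw 13.552090708130978
scene well [243.97 161.99] [ 0.4452 -0.3215  0.043 ]
scene well [242.15 166.83] [ 0.4693 -0.315   0.043 ]
scene well [240.   171.84] [ 0.4939 -0.3092  0.043 ]
scene well [237.84 177.01] [ 0.5186 -0.3032  0.043 ]
scene holder c [ 0.4817 -0.3122  0.043 ] spacing [0.025  0.0253 0.0254] yaw 13.901614755368863
```

```bash
cat > plan.py <<'E'
from h import *
from scipy.spatial.transform import Rotation as R
def state():
    o=monitor.get_obs(); q=o["eef_rot"]; return o,np.array(o["tool_pos"]),R.from_quat([q[1],q[2],q[3],q[0]])
def plan(xyz,yaw=None,rows=8):
    "per-row tool-axis shift and turn to reach xyz (tool down, tool y at yaw+90 deg)"
    o,p,r=state(); y=np.radians((yaw if yaw is not None else 0)+90)
    ty=np.array([np.cos(y),np.sin(y),0]); tz=np.array([0,0,-1.]); rt=R.from_matrix(np.c_[np.cross(ty,tz),ty,tz])
    rv=(r.inv()*rt).as_rotvec(); d=(np.array(xyz)-p)/rows
    print("t",round(o["time_s"],2),"pos",p.round(4),"rest rotvec",rv.round(4),"F",np.round(o["ft_force"],1))
    for i in range(rows): print((r*R.from_rotvec(rv*i/rows)).inv().apply(d).round(4).tolist(),(rv/rows).round(4).tolist())
E
python3 -c "
from plan import *
plan((.6285,.0057,.165),3.8,18)"
```

```text
t 0.1 pos [0.2677 0.5918 0.2567] rest rotvec [-1.50e-03 -2.00e-04 -4.91e-01] F [-0.2  0.3  0.4]
[-0.0317, -0.0214, 0.0051] [-0.0001, -0.0, -0.0273]
[-0.0311, -0.0223, 0.0051] [-0.0001, -0.0, -0.0273]
[-0.0305, -0.0231, 0.0051] [-0.0001, -0.0, -0.0273]
[-0.0298, -0.0239, 0.0051] [-0.0001, -0.0, -0.0273]
[-0.0292, -0.0247, 0.0051] [-0.0001, -0.0, -0.0273]
[-0.0285, -0.0255, 0.0051] [-0.0001, -0.0, -0.0273]
[-0.0278, -0.0263, 0.0051] [-0.0001, -0.0, -0.0273]
[-0.027, -0.027, 0.0051] [-0.0001, -0.0, -0.0273]
[-0.0263, -0.0278, 0.0051] [-0.0001, -0.0, -0.0273]
[-0.0255, -0.0285, 0.0051] [-0.0001, -0.0, -0.0273]
[-0.0247, -0.0291, 0.0051] [-0.0001, -0.0, -0.0273]
[-0.0239, -0.0298, 0.0051] [-0.0001, -0.0, -0.0273]
[-0.0231, -0.0305, 0.0051] [-0.0001, -0.0, -0.0273]
[-0.0223, -0.0311, 0.0051] [-0.0001, -0.0, -0.0273]
[-0.0214, -0.0317, 0.0051] [-0.0001, -0.0, -0.0273]
[-0.0205, -0.0322, 0.0051] [-0.0001, -0.0, -0.0273]
[-0.0197, -0.0328, 0.0051] [-0.0001, -0.0, -0.0273]
[-0.0188, -0.0333, 0.0051] [-0.0001, -0.0, -0.0273]
```

>>> {"fn": "apply_moves", "kwargs": {"motion": [[-0.032, -0.021, 0.002, 0, 0, -0.03], [-0.031, -0.022, 0.002, 0, 0, -0.03], [-0.03, -0.023, 0.003, 0, 0, -0.03], [-0.03, -0.024, 0.003, 0, 0, -0.03], [-0.029, -0.025, 0.003, 0, 0, -0.03], [-0.028, -0.026, 0.004, 0, 0, -0.03], [-0.028, -0.026, 0.004, 0, 0, -0.03], [-0.027, -0.027, 0.004, 0, 0, -0.03]], "hand": 0.5}}

```text
time_s: 0.77
tool_pos: [0.4308, 0.3318, 0.2321]
eef_rot: [-0.0, 0.091, 0.996, -0.0]
ft_force: [0.5, 0.1, -0.3]
finger_gap: 0.498
gripper_force: 0.0
```

>>> {"fn": "apply_moves", "kwargs": {"motion": [[-0.026, -0.028, 0.004, 0, 0, -0.03], [-0.025, -0.029, 0.004, 0, 0, -0.03], [-0.024, -0.03, 0.004, 0, 0, -0.03], [-0.024, -0.03, 0.004, 0, 0, -0.03], [-0.023, -0.03, 0.004, 0, 0, -0.03], [-0.022, -0.031, 0.004, 0, 0, -0.03], [-0.021, -0.032, 0.004, 0, 0, -0.03], [-0.02, -0.03, 0.004, 0, 0, 0]]}}

```text
time_s: 1.43
tool_pos: [0.5962, 0.0768, 0.2]
eef_rot: [-0.0, -0.013, 1.0, -0.0]
ft_force: [1.0, 1.2, -0.1]
finger_gap: 0.5
gripper_force: 0.0
```

```bash
python3 -c "
from plan import *
plan((.6285,.0057,.165),3.8,3)"
```

```text
t 1.43 pos [0.5962 0.0768 0.2   ] rest rotvec [-0.0004 -0.0006 -0.0402] F [ 1.   1.2 -0.1]
[-0.0102, -0.024, 0.0117] [-0.0001, -0.0002, -0.0134]
[-0.0098, -0.0241, 0.0117] [-0.0001, -0.0002, -0.0134]
[-0.0095, -0.0242, 0.0117] [-0.0001, -0.0002, -0.0134]
```

>>> {"fn": "apply_moves", "kwargs": {"motion": [[-0.01, -0.022, 0.011, 0, 0, -0.013], [-0.01, -0.022, 0.011, 0, 0, -0.013], [-0.008, -0.02, 0.01, 0, 0, -0.013], [0, 0, 0, 0, 0, 0], [0, 0, 0, 0, 0, 0], [0, 0, 0, 0, 0, 0], [0, 0, 0, 0, 0, 0], [0, 0, 0, 0, 0, 0]]}}

```text
time_s: 2.1
tool_pos: [0.626, 0.018, 0.1689]
eef_rot: [0.0, -0.033, 0.999, 0.0]
ft_force: [0.2, 0.8, 0.4]
finger_gap: 0.499
gripper_force: 0.0
```

```bash
python3 -c "
from plan import *
plan((.6285,.0057,.165),3.8,1)
p,d=viewer.camera('scene'); np.save('s1.npy',p); q,d=viewer.camera('top')
im=np.hstack([crop(p,270,140,100,110,4),crop(q,280,140,90,110,4)]);print(im.shape); cv2.imwrite('pics/s1.png',im[:,:,::-1])
print(proj('scene',state()[1]),proj('top',state()[1]))"
```

```text
t 2.1 pos [0.626  0.018  0.1689] rest rotvec [ 0.0008  0.0007 -0.    ] F [0.2 0.8 0.4]
[-0.0017, -0.0124, 0.0039] [0.0008, 0.0007, -0.0]
(440, 760, 3)
[322.23239969 190.05604488] [318.78843433 169.89709558]
```

View pics/s1.png

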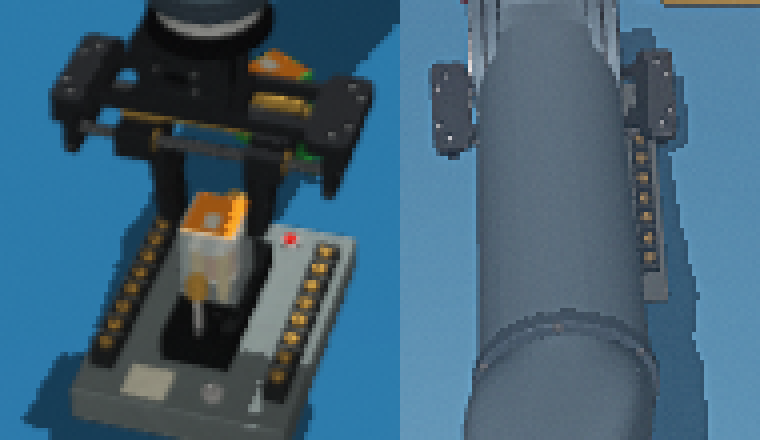

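The scene crop shows the open fingers straddling the far ear line, fingertip midpoint near pixel (323.5,196.6), consistent with the pose readout. Now I align and descend on the far screw.

>>> {"fn": "apply_moves", "kwargs": {"motion": [[-0.0015, -0.0125, 0, 0, 0, 0], [0, 0, 0, 0, 0, 0], [0, 0, 0.02, 0, 0, 0], [0, 0, 0.02, 0, 0, 0], [0, 0, 0.02, 0, 0, 0], [0, 0, 0.014, 0, 0, 0], [0, 0, 0, 0, 0, 0], [0, 0, 0, 0, 0, 0]]}}

```text
time_s: 2.87
tool_pos: [0.6281, 0.0035, 0.0941]
eef_rot: [-0.001, -0.032, 0.999, -0.0]
ft_force: [-0.6, 0.8, 0.5]
finger_gap: 0.5
gripper_force: 0.0
```

>>> {"fn": "apply_moves", "kwargs": {"motion": [[0, 0, 0, 0, 0, 0], [0, 0, 0, 0, 0, 0], [0, 0, 0, 0, 0, 0], [0, 0, 0, 0, 0, 0], [0, 0, 0, 0, 0, 0], [0, 0, 0, 0, 0, 0], [0, 0, 0, 0, 0, 0], [0, 0, 0, 0, 0, 0]], "hand": 0.13, "squeeze": 3}}

```text
time_s: 3.53
tool_pos: [0.6288, 0.004, 0.0949]
eef_rot: [0.0, -0.032, 0.999, 0.0]
ft_force: [-0.4, 0.9, 3.4]
finger_gap: 0.153
gripper_force: 3.0
```

```bash
python3 -c "
from plan import *
plan((.628,.0057,.094),3.8,1)
p,d=viewer.camera('scene'); np.save('s1.npy',p)
im=crop(p,280,160,80,80,6); cv2.imwrite('pics/s2.png',im[:,:,::-1])
print(monitor.get_obs()['finger_gap'],monitor.get_obs()['gripper_force'],monitor.get_obs()['moment'])"
```

```text
t 3.53 pos [0.6288 0.004  0.0949] rest rotvec [ 0.      0.001  -0.0021] F [-0.4  0.9  3.4]
[0.0007, 0.0018, 0.0009] [0.0, 0.001, -0.0021]
0.1538629661409448 2.987218878697604 [ 0.05671531 -0.00957805  0.0408934 ]
```

View pics/s2.png

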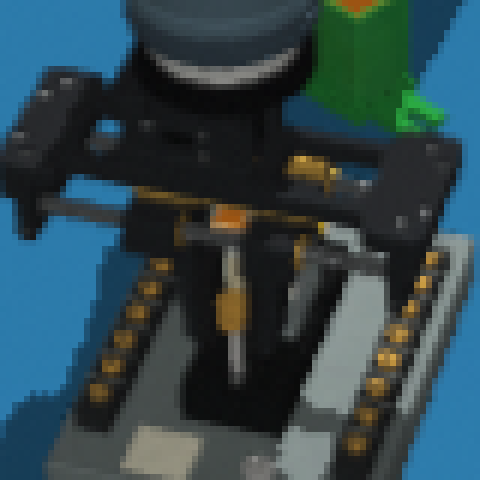

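The view shows the far screw's head at crop (232,310), seated between the two fingers; the 13.5 mm gap agrees with the 14 mm head. I firm up the grip and lift.

>>> {"fn": "apply_moves", "kwargs": {"motion": [[0, 0, 0, 0, 0, 0], [0, 0, 0, 0, 0, 0], [0, 0, 0, 0, 0, 0], [0, 0, -0.005, 0, 0, 0], [0, 0, -0.008, 0, 0, 0], [0, 0, -0.01, 0, 0, 0], [0, 0, -0.012, 0, 0, 0], [0, 0, -0.012, 0, 0, 0]], "squeeze": 15}}

```text
time_s: 4.25
tool_pos: [0.6283, 0.0039, 0.1428]
eef_rot: [0.0, -0.032, 0.999, -0.0]
ft_force: [-0.3, -0.2, 0.4]
finger_gap: 0.15
gripper_force: 15.0
```

```bash
python3 -c "
from plan import *
o=monitor.get_obs(); print(o['finger_gap'],o['gripper_force'])
plan((.52,-.304,.17),3.8,9)"
```

```text
0.1501992712559452 15.000401493161917
t 4.25 pos [0.6283 0.0039 0.1428] rest rotvec [-0.      0.0001 -0.0021] F [-0.3 -0.2  0.4]
[0.0142, -0.0334, -0.003] [-0.0, 0.0, -0.0002]
[0.0142, -0.0334, -0.003] [-0.0, 0.0, -0.0002]
[0.0142, -0.0334, -0.003] [-0.0, 0.0, -0.0002]
[0.0142, -0.0334, -0.003] [-0.0, 0.0, -0.0002]
[0.0142, -0.0334, -0.003] [-0.0, 0.0, -0.0002]
[0.0142, -0.0333, -0.003] [-0.0, 0.0, -0.0002]
[0.0143, -0.0333, -0.003] [-0.0, 0.0, -0.0002]
[0.0143, -0.0333, -0.003] [-0.0, 0.0, -0.0002]
[0.0143, -0.0333, -0.003] [-0.0, 0.0, -0.0002]
```

>>> {"fn": "apply_moves", "kwargs": {"motion": [[0, 0, -0.02, 0, 0, 0], [0.01, -0.025, -0.005, 0, 0, 0], [0.015, -0.035, 0, 0, 0, 0], [0.015, -0.035, 0, 0, 0, 0], [0.015, -0.035, 0, 0, 0, 0], [0.015, -0.035, 0, 0, 0, 0], [0.015, -0.035, 0, 0, 0, 0], [0.015, -0.035, 0, 0, 0, 0]]}}

```text
time_s: 4.92
tool_pos: [0.5431, -0.2388, 0.1679]
eef_rot: [0.001, -0.032, 0.999, -0.0]
ft_force: [-0.3, 0.1, 0.1]
finger_gap: 0.143
gripper_force: 15.0
```

>>> {"fn": "apply_moves", "kwargs": {"motion": [[0.014, -0.035, 0, 0, 0, 0], [0.008, -0.02, 0.01, 0, 0, 0], [0.004, -0.006, 0.02, 0, 0, 0], [0, 0, 0.015, 0, 0, 0], [0, 0, 0, 0, 0, 0], [0, 0, 0, 0, 0, 0], [0, 0, 0, 0, 0, 0], [0, 0, 0, 0, 0, 0]]}}

```text
time_s: 5.58
tool_pos: [0.5228, -0.2994, 0.1229]
eef_rot: [0.001, -0.033, 0.999, -0.0]
ft_force: [-0.0, 0.2, -0.2]
finger_gap: 0.15
gripper_force: 15.0
```

```bash
python3 -c "
from plan import *
plan((.52,-.304,.12),3.8,1)
p,d=viewer.camera('scene'); np.save('s3.npy',p)
q,d=viewer.camera('top')
im=np.hstack([crop(p,205,120,65,75,6),crop(q,385,170,60,75,6)]); cv2.imwrite('pics/s3.png',im[:,:,::-1]);print(im.shape)
x=state()[1]; print(proj('scene',x),proj('scene',x-[0,0,.057]))"
```

```text
t 5.58 pos [ 0.5228 -0.2994  0.1229] rest rotvec [-0.0009  0.0021 -0.0011] F [-0.   0.2 -0.2]
[0.0031, -0.0044, 0.0029] [-0.0009, 0.0021, -0.0011]
(450, 750, 3)
[234.54082709 156.87717298] [237.2780638  172.17968787]
```

View pics/s3.png

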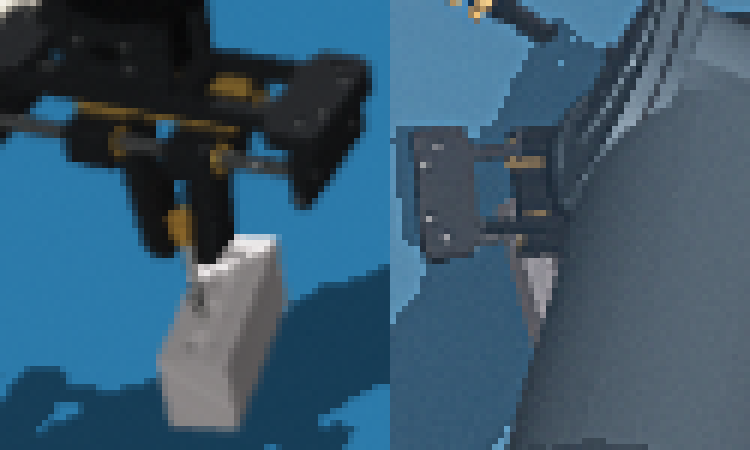

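The view shows the screw hanging between the fingers over the holder: head at crop (178,222), i.e. scene pixel (234.2,156.6), against a TCP projection of (234.5,156.9). The shank runs down to about (237,170). Next, the shank pixels numerically.

```bash
python3 -c "
import numpy as np
p=np.load('s3.npy').astype(int)
g=p.sum(2)//3
print('     ',*range(230,252))
for v in range(156,184): print(v,g[v,230:252], 'r-b',(p[v,230:244,0]-p[v,230:244,2]))"
```

```text
230 231 232 233 234 235 236 237 238 239 240 241 242 243 244 245 246 247 248 249 250 251
156 [ 19  19  39  78  88  88  62  29  21  22  19  17  17  26  96 111 112 112
 112 113 111 112] r-b [-1  1 29 79 90 89 57 16 -1 -3 -3 -3 -2 -7]
157 [ 20  19  23  72  84  85  62  30  21  21  24  19  16  18  96 111 113 111
 112 112 112 113] r-b [-1  0  9 73 86 86 56 16 -3 -3 -3 -3 -2 -2]
158 [ 20  19  17  69  88  91  65  31  21  22  23  18  17  15  95 113 112 111
 112 112 112 112] r-b [-2  0  1 69 90 94 61 17 -3 -2 -3 -2 -2 -2]
159 [ 19  18  16  46  78  91  64  31  21  21  23  18  16  18 203 211 201 200
 198 199 180 133] r-b [-1  0  1 40 79 93 59 15 -2 -3 -3 -3 -2 -1]
160 [ 19  19  18  20  62  92  79  37  20  22  24  17  16 148 228 233 232 231
 230 232 175 120] r-b [-3  0 -1  8 57 75 55 20 -1 -2 -3 -2 -3  3]
161 [ 26  19  19  16  54 102 111  57  20  21  22  17  89 168 199 207 221 231
 234 190 124 109] r-b [-10  -1  -1  -2 -26 -15   2   4   0  -2  -3  -2   2   4]
162 [ 61  36  24  29  90 109 118  60  19  22  22  49 138 145 149 151 208 181
 161 135 101 104] r-b [ -61  -25   -7  -19 -100  -72  -12    2 
[... 2907 characters left out ...]
   4    3    5    4    5    2]
180 [112 133 136 134 133 133 134 134 133 129 128 131 126  97  87  88  88  89
  83  66  57  56] r-b [-126  -26    4    4    5    4    4    3    4    4    4    3    4    2]
181 [112 129 139 139 136 135 135 135 135 135 134 133 118  94  87  88  88  89
  74  60  56  56] r-b [-126  -47   -2    5    5    4    4    4    4    3    3    4    4    3]
182 [112 106 130 139 139 137 136 134 135 135 136 136 123  96  88  88  89  88
  69  57  57  57] r-b [-126  -59   -3    5    4    5    4    5    4    4    3    4    5    3]
183 [ 69  89 126 136 138 140 139 137 135 135 134 135 135 101  87  88  88  83
  65  57  56  56] r-b [-81 -44  -3   4   4   5   5   4   4   5   5   4   4   2]
```

>>> {"fn": "apply_moves", "kwargs": {"motion": [[0.0016, -0.0043, 0, 0, 0, 0], [0, 0, 0.01, 0, 0, 0], [0, 0, 0.008, 0, 0, 0], [0, 0, 0.005, 0, 0, 0], [0, 0, 0.005, 0, 0, 0], [0, 0, 0.004, 0, 0, 0], [0, 0, 0, 0, 0, 0], [0, 0, 0, 0, 0, 0]]}}

```text
time_s: 6.35
tool_pos: [0.5202, -0.3038, 0.0891]
eef_rot: [-0.0, -0.032, 0.999, 0.0]
ft_force: [-0.0, 0.3, 0.3]
finger_gap: 0.147
gripper_force: 15.0
```

No contact force with the tip 12 mm below the mouth: it is in the well. Lower on and release.

>>> {"fn": "apply_moves", "kwargs": {"motion": [[0, 0, 0.005, 0, 0, 0], [0, 0, 0.005, 0, 0, 0], [0, 0, 0.005, 0, 0, 0], [0, 0, 0.004, 0, 0, 0], [0, 0, 0.002, 0, 0, 0], [0, 0, 0, 0, 0, 0], [0, 0, 0, 0, 0, 0], [0, 0, 0, 0, 0, 0]]}}

```text
time_s: 7.02
tool_pos: [0.5205, -0.304, 0.0686]
eef_rot: [0.0, -0.032, 0.999, -0.0]
ft_force: [0.1, 0.2, 0.4]
finger_gap: 0.143
gripper_force: 15.0
```

>>> {"fn": "apply_moves", "kwargs": {"motion": [[0, 0, 0, 0, 0, 0], [0, 0, 0, 0, 0, 0], [0, 0, 0, 0, 0, 0], [0, 0, 0, 0, 0, 0], [0, 0, -0.02, 0, 0, 0], [0, 0, -0.03, 0, 0, 0], [0, 0, -0.03, 0, 0, 0], [0, 0, -0.015, 0, 0, 0]], "hand": 0.5}}

```text
time_s: 7.68
tool_pos: [0.5216, -0.3048, 0.1668]
eef_rot: [0.002, -0.032, 0.999, -0.001]
ft_force: [0.8, 0.0, -0.2]
finger_gap: 0.498
gripper_force: 0.0
```

```bash
python3 -c "
from plan import *
p,d=viewer.camera('scene'); np.save('s4.npy',p)
from meas import comps,brass
for c,a,_ in comps(p,(220,140,40,50),lambda r,g,b:(r-b>30)): print(c,a)
print('expect head',proj('scene',(.5195,-.3035,.065)))
plan((.542,-.0003,.165),3.8,9)" | grep -v -e brass -e well -e holder -e stand -e yaw
```

```text
[237.22 171.56] 27
expect head [236.59393573 171.47331492]
t 7.73 pos [ 0.5227 -0.3054  0.1688] rest rotvec [-0.0038  0.0064 -0.0024] F [ 1.2 -0.6  1.8]
[-0.0043, 0.0337, 0.0003] [-0.0004, 0.0007, -0.0003]
[-0.0043, 0.0337, 0.0003] [-0.0004, 0.0007, -0.0003]
[-0.0043, 0.0337, 0.0003] [-0.0004, 0.0007, -0.0003]
[-0.0043, 0.0337, 0.0004] [-0.0004, 0.0007, -0.0003]
[-0.0043, 0.0337, 0.0004] [-0.0004, 0.0007, -0.0003]
[-0.0044, 0.0337, 0.0004] [-0.0004, 0.0007, -0.0003]
[-0.0044, 0.0337, 0.0004] [-0.0004, 0.0007, -0.0003]
[-0.0044, 0.0337, 0.0004] [-0.0004, 0.0007, -0.0003]
[-0.0044, 0.0337, 0.0004] [-0.0004, 0.0007, -0.0003]
```

>>> {"fn": "apply_moves", "kwargs": {"motion": [[-0.004, 0.034, 0, 0, 0, 0], [-0.0045, 0.036, 0, 0, 0, 0], [-0.0045, 0.036, 0, 0, 0, 0], [-0.0045, 0.036, 0, 0, 0, 0], [-0.0045, 0.036, 0, 0, 0, 0], [-0.0045, 0.036, 0, 0, 0, 0], [-0.0045, 0.036, 0, 0, 0, 0], [-0.0045, 0.03, 0, 0, 0, 0]]}}

```text
time_s: 8.4
tool_pos: [0.5374, -0.0193, 0.1632]
eef_rot: [-0.0, -0.033, 0.999, 0.0]
ft_force: [0.7, 0.4, -0.2]
finger_gap: 0.501
gripper_force: 0.0
```

>>> {"fn": "apply_moves", "kwargs": {"motion": [[-0.003, 0.015, 0, 0, 0, 0], [0, 0.004, 0, 0, 0, 0], [0, 0, 0, 0, 0, 0], [0, 0, 0, 0, 0, 0], [0, 0, 0, 0, 0, 0], [0, 0, 0, 0, 0, 0], [0, 0, 0, 0, 0, 0], [0, 0, 0, 0, 0, 0]]}}

```text
time_s: 9.07
tool_pos: [0.5395, -0.004, 0.1634]
eef_rot: [-0.0, -0.031, 1.0, -0.0]
ft_force: [-1.0, -0.7, 0.7]
finger_gap: 0.5
gripper_force: 0.0
```

```bash
python3 -c "
from plan import *
plan((.5425,-.001,.095),3.8,1)"
```

```text
t 9.07 pos [ 0.5395 -0.004   0.1634] rest rotvec [-0.0002 -0.     -0.0035] F [-1.  -0.7  0.7]
[-0.0032, 0.0029, 0.0684] [-0.0002, -0.0, -0.0035]
```

>>> {"fn": "apply_moves", "kwargs": {"motion": [[-0.003, 0.003, 0, 0, 0, 0], [0, 0, 0, 0, 0, 0], [0, 0, 0.02, 0, 0, 0], [0, 0, 0.02, 0, 0, 0], [0, 0, 0.018, 0, 0, 0], [0, 0, 0.01, 0, 0, 0], [0, 0, 0, 0, 0, 0], [0, 0, 0, 0, 0, 0]]}}

```text
time_s: 9.73
tool_pos: [0.5423, 0.0001, 0.0954]
eef_rot: [-0.0, -0.032, 0.999, -0.0]
ft_force: [0.5, -0.2, 0.0]
finger_gap: 0.504
gripper_force: 0.0
```

>>> {"fn": "apply_moves", "kwargs": {"motion": [[0, 0, 0, 0, 0, 0], [0, 0, 0, 0, 0, 0], [0, 0, 0, 0, 0, 0], [0, 0, 0, 0, 0, 0], [0, 0, 0, 0, 0, 0], [0, 0, 0, 0, 0, 0], [0, 0, 0, 0, 0, 0], [0, 0, 0, 0, 0, 0]], "hand": 0.13, "squeeze": 3}}

```text
time_s: 10.4
tool_pos: [0.5426, 0.0001, 0.0957]
eef_rot: [0.0, -0.032, 0.999, -0.0]
ft_force: [0.5, 0.5, 3.1]
finger_gap: 0.156
gripper_force: 3.0
```

>>> {"fn": "apply_moves", "kwargs": {"motion": [[0, 0, 0, 0, 0, 0], [0, 0, 0, 0, 0, 0], [0, 0, 0, 0, 0, 0], [0, 0, -0.005, 0, 0, 0], [0, 0, -0.008, 0, 0, 0], [0, 0, -0.01, 0, 0, 0], [0, 0, -0.015, 0, 0, 0], [0, 0, -0.02, 0, 0, 0]], "squeeze": 15}}

```text
time_s: 11.07
tool_pos: [0.5414, 0.0001, 0.1538]
eef_rot: [-0.001, -0.032, 0.999, -0.0]
ft_force: [-0.5, -0.7, -0.3]
finger_gap: 0.145
gripper_force: 15.0
```

```bash
python3 -c "
from plan import *
plan((.4476,-.3218,.165),3.8,10)"
```

```text
t 11.07 pos [5.414e-01 1.000e-04 1.538e-01] rest rotvec [ 0.     -0.0022 -0.002 ] F [-0.5 -0.7 -0.3]
[0.0114, -0.0315, -0.0011] [0.0, -0.0002, -0.0002]
[0.0114, -0.0315, -0.0011] [0.0, -0.0002, -0.0002]
[0.0114, -0.0315, -0.0011] [0.0, -0.0002, -0.0002]
[0.0114, -0.0315, -0.0011] [0.0, -0.0002, -0.0002]
[0.0115, -0.0315, -0.0011] [0.0, -0.0002, -0.0002]
[0.0115, -0.0315, -0.0011] [0.0, -0.0002, -0.0002]
[0.0115, -0.0315, -0.0011] [0.0, -0.0002, -0.0002]
[0.0115, -0.0315, -0.0011] [0.0, -0.0002, -0.0002]
[0.0115, -0.0315, -0.0011] [0.0, -0.0002, -0.0002]
[0.0115, -0.0315, -0.0011] [0.0, -0.0002, -0.0002]
```

>>> {"fn": "apply_moves", "kwargs": {"motion": [[0.009, -0.025, -0.005, 0, 0, 0], [0.012, -0.034, 0, 0, 0, 0], [0.0125, -0.035, 0, 0, 0, 0], [0.0125, -0.035, 0, 0, 0, 0], [0.0125, -0.035, 0, 0, 0, 0], [0.0125, -0.035, 0, 0, 0, 0], [0.0125, -0.035, 0, 0, 0, 0], [0.0125, -0.035, 0, 0, 0, 0]]}}

```text
time_s: 11.73
tool_pos: [0.4631, -0.2762, 0.1594]
eef_rot: [0.0, -0.032, 0.999, -0.0]
ft_force: [0.7, -0.2, -0.6]
finger_gap: 0.149
gripper_force: 15.0
```

>>> {"fn": "apply_moves", "kwargs": {"motion": [[0.011, -0.03, 0, 0, 0, 0], [0.006, -0.014, 0.01, 0, 0, 0], [0.001, -0.002, 0.015, 0, 0, 0], [0, 0, 0.015, 0, 0, 0], [0, 0, 0, 0, 0, 0], [0, 0, 0, 0, 0, 0], [0, 0, 0, 0, 0, 0], [0, 0, 0, 0, 0, 0]]}}

```text
time_s: 12.4
tool_pos: [0.4495, -0.3216, 0.1196]
eef_rot: [0.001, -0.032, 0.999, -0.0]
ft_force: [0.5, 0.1, -0.8]
finger_gap: 0.145
gripper_force: 15.0
```

```bash
python3 -c "
from plan import *
plan((.4476,-.3218,.12),3.8,1)
p,d=viewer.camera('scene'); np.save('s5.npy',p)
cv2.imwrite('pics/s5.png',crop(p,215,120,60,70,8)[:,:,::-1])
x=state()[1]; print(proj('scene',x),proj('scene',x-[0,0,.057]))"
```

```text
t 12.4 pos [ 0.4495 -0.3216  0.1196] rest rotvec [-0.0008  0.0014 -0.0014] F [ 0.5  0.1 -0.8]
[0.0019, -0.0001, -0.0004] [-0.0008, 0.0014, -0.0014]
[239.95624994 142.72234618] [242.45375173 157.78177209]
```

View pics/s5.png

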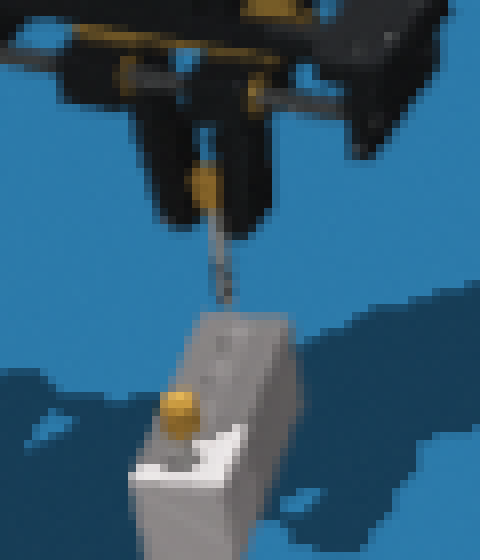

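The view shows the first screw standing in the far well (head at crop (180,413)). The second hangs with its tip at crop (227,300), in line with the near well. Descending.

>>> {"fn": "apply_moves", "kwargs": {"motion": [[0, 0, 0.01, 0, 0, 0], [0, 0, 0.007, 0, 0, 0], [0, 0, 0.005, 0, 0, 0], [0, 0, 0.005, 0, 0, 0], [0, 0, 0.003, 0, 0, 0], [0, 0, 0, 0, 0, 0], [0, 0, 0, 0, 0, 0], [0, 0, 0, 0, 0, 0]]}}

```text
time_s: 13.12
tool_pos: [0.4489, -0.3217, 0.0886]
eef_rot: [0.0, -0.032, 0.999, -0.0]
ft_force: [-0.1, -0.1, -0.6]
finger_gap: 0.148
gripper_force: 15.0
```

>>> {"fn": "apply_moves", "kwargs": {"motion": [[0, 0, 0.005, 0, 0, 0], [0, 0, 0.005, 0, 0, 0], [0, 0, 0.005, 0, 0, 0], [0, 0, 0.004, 0, 0, 0], [0, 0, 0.001, 0, 0, 0], [0, 0, 0, 0, 0, 0], [0, 0, 0, 0, 0, 0], [0, 0, 0, 0, 0, 0]]}}

```text
time_s: 13.78
tool_pos: [0.4488, -0.3216, 0.0685]
eef_rot: [0.0, -0.032, 0.999, -0.0]
ft_force: [0.4, -0.2, 0.1]
finger_gap: 0.151
gripper_force: 15.0
```

>>> {"fn": "apply_moves", "kwargs": {"motion": [[0, 0, 0, 0, 0, 0], [0, 0, 0, 0, 0, 0], [0, 0, 0, 0, 0, 0], [0, 0, 0, 0, 0, 0], [0, 0, -0.02, 0, 0, 0], [0, 0, -0.03, 0, 0, 0], [0, 0, -0.03, 0, 0, 0], [0, 0, -0.03, 0, 0, 0]], "hand": 0.5}}

```text
time_s: 14.45
tool_pos: [0.4485, -0.3214, 0.1796]
eef_rot: [-0.0, -0.032, 0.999, 0.0]
ft_force: [0.6, 0.4, 0.3]
finger_gap: 0.501
gripper_force: 0.0
```

>>> {"fn": "apply_moves", "kwargs": {"motion": [[0, 0, 0, 0, 0, 0], [0, 0, 0, 0, 0, 0], [0, 0, 0, 0, 0, 0], [0, 0, 0, 0, 0, 0], [0, 0, 0, 0, 0, 0], [0, 0, 0, 0, 0, 0], [0, 0, 0, 0, 0, 0], [0, 0, 0, 0, 0, 0]], "hand": 0.85}}

```text
time_s: 15.12
tool_pos: [0.4486, -0.3215, 0.178]
eef_rot: [-0.0, -0.032, 0.999, 0.0]
ft_force: [0.1, 0.5, 0.1]
finger_gap: 0.849
gripper_force: 0.0
```

```bash
sed -i '/^for n,p,box/,$d' meas.py; python3 -c "
from plan import *
from meas import comps
p,d=viewer.camera('scene'); q,d=viewer.camera('top'); np.savez('v6.npz',s=p,t=q)
for c,a,_ in comps(p,(220,140,40,50),lambda r,g,b:(r-b>30)): print('head',c,a)
print('expect head2',proj('scene',(.4475,-.322,.065)))
old=np.load('scene0.npz')['p']
# relay top orange and stand now
org=lambda r,g,b:(r-b>90)
for im,n in((old,'old'),(p,'new')):
    for c,a,_ in comps(im,(305,180,35,25),org): print(n,'orange',c,a,plane('scene',*c,.12).round(4))
st=lambda r,g,b:~(b-r>45)
for im,n in((q,'new'),(np.load('top0.npz')['p'],'old')):
    big=max(comps(im,(296,155,60,70),st),key=lambda x:x[1]); cn=cv2.findContours(big[2].astype(np.uint8),0,2)[0][0]; print(n,cv2.minAreaRect(cn),big[1])
    for c,a,m in comps(im,(312,176,24,18),lambda r,g,b:(r-b>60)&(r>130)): 
        cn=cv2.findContours(m.astype(np.uint8),0,2)[0][0]; print('top',n,c,a,cv2.minAreaRect(cn),plane('top',*c,.12).round(4))
plan((.5855,.0015,.2),3.8,9)"
```

```text
head [242.65 156.55] 20
head [237.17 171.27] 30
expect head2 [242.54856482 156.75270673]
old orange [323.59 193.07] 128 [0.5834 0.0033 0.12  ]
new orange [323.38 193.24] 122 [0.5842 0.0031 0.12  ]
new ((28.158100128173828, 33.81876754760742), (55.21272659301758, 41.92538833618164), 86.09950256347656) 2291
top new [323.49 184.59] 101 ((12.0, 8.5), (11.0, 10.0), 90.0) [0.5852 0.0024 0.12  ]
old ((28.158100128173828, 33.81876754760742), (55.21272659301758, 41.92538833618164), 86.09950256347656) 2291
top old [323.49 184.59] 101 ((12.0, 8.5), (11.0, 10.0), 90.0) [0.5852 0.0024 0.12  ]
t 15.22 pos [ 0.4487 -0.3216  0.1782] rest rotvec [ 0.0002 -0.0003 -0.0021] F [-0.   0.  -0.4]
[-0.0175, 0.0348, -0.0024] [0.0, -0.0, -0.0002]
[-0.0175, 0.0348, -0.0024] [0.0, -0.0, -0.0002]
[-0.0175, 0.0348, -0.0024] [0.0, -0.0, -0.0002]
[-0.0175, 0.0348, -0.0024] [0.0, -0.0, -0.0002]
[-0.0175, 0.0348, -0.0024] [0.0, -0.0, -0.0002]
[-0.0175, 0.0348, -0.0024] [0.0, -0.0, -0.0002]
[-0.0175, 0.0348, -0.0024] [0.0, -0.0, -0.0002]
[-0.0175, 0.0348, -0.0024] [0.0, -0.0, -0.0002]
[-0.0175, 0.0348, -0.0024] [0.0, -0.0, -0.0002]
```

Both heads stand in the wells where expected, and stand and relay have not moved. Moving over the relay.

>>> {"fn": "apply_moves", "kwargs": {"motion": [[-0.016, 0.032, 0, 0, 0, 0], [-0.018, 0.036, 0, 0, 0, 0], [-0.018, 0.036, 0, 0, 0, 0], [-0.018, 0.036, 0, 0, 0, 0], [-0.018, 0.036, 0, 0, 0, 0], [-0.018, 0.036, 0, 0, 0, 0], [-0.018, 0.036, 0, 0, 0, 0], [-0.018, 0.036, 0, 0, 0, 0]]}}

```text
time_s: 15.88
tool_pos: [0.5728, -0.0272, 0.1786]
eef_rot: [0.0, -0.032, 0.999, -0.0]
ft_force: [0.3, -0.4, -0.8]
finger_gap: 0.848
gripper_force: 0.0
```

>>> {"fn": "apply_moves", "kwargs": {"motion": [[-0.012, 0.025, 0, 0, 0, 0], [-0.003, 0.005, 0, 0, 0, 0], [0, 0, 0, 0, 0, 0], [0, 0, 0, 0, 0, 0], [0, 0, 0, 0, 0, 0], [0, 0, 0, 0, 0, 0], [0, 0, 0, 0, 0, 0], [0, 0, 0, 0, 0, 0]]}}

```text
time_s: 16.55
tool_pos: [0.5851, 0.0007, 0.1785]
eef_rot: [-0.0, -0.031, 1.0, -0.0]
ft_force: [-0.3, -0.3, 1.2]
finger_gap: 0.852
gripper_force: 0.0
```

```bash
python3 -c "
from plan import *
plan((.585,.0022,.102),3.8,1)"
```

```text
t 16.55 pos [0.5851 0.0007 0.1785] rest rotvec [-0.0003 -0.     -0.0037] F [-0.3 -0.3  1.2]
[0.0, 0.0015, 0.0765] [-0.0003, -0.0, -0.0037]
```

>>> {"fn": "apply_moves", "kwargs": {"motion": [[0, 0.0015, 0.02, 0, 0, 0], [0, 0, 0.02, 0, 0, 0], [0, 0, 0.02, 0, 0, 0], [0, 0, 0.012, 0, 0, 0], [0, 0, 0.0045, 0, 0, 0], [0, 0, 0, 0, 0, 0], [0, 0, 0, 0, 0, 0], [0, 0, 0, 0, 0, 0]]}}

```text
time_s: 17.22
tool_pos: [0.586, 0.0033, 0.103]
eef_rot: [0.001, -0.032, 0.999, 0.0]
ft_force: [-0.3, -0.1, 0.4]
finger_gap: 0.854
gripper_force: 0.0
```

>>> {"fn": "apply_moves", "kwargs": {"motion": [[0, 0, 0, 0, 0, 0], [0, 0, 0, 0, 0, 0], [0, 0, 0, 0, 0, 0], [0, 0, 0, 0, 0, 0], [0, 0, 0, 0, 0, 0], [0, 0, 0, 0, 0, 0], [0, 0, 0, 0, 0, 0], [0, 0, 0, 0, 0, 0]], "hand": 0.4, "squeeze": 4}}

```text
time_s: 17.88
tool_pos: [0.5854, 0.0017, 0.1021]
eef_rot: [0.0, -0.032, 1.0, -0.001]
ft_force: [0.6, -5.4, 1.8]
finger_gap: 0.453
gripper_force: 4.0
```

```bash
python3 -c "
from plan import *
o=state()[0]; print(np.round(o['ft_force'],2),np.round(o['moment'],2),o['gripper_force'],o['finger_gap']*88)
plan((.585,.0022,.102),3.8,1)"
```

```text
[ 0.59 -5.44  1.83] [-1.07 -0.01  0.08] 4.005997607673635 39.861612723332534
t 17.88 pos [0.5854 0.0017 0.1021] rest rotvec [-0.0017  0.0003 -0.0031] F [ 0.6 -5.4  1.8]
[0.0004, 0.0005, 0.0001] [-0.0017, 0.0003, -0.0031]
```

>>> {"fn": "apply_moves", "kwargs": {"motion": [[0, -0.0005, 0, 0, 0, 0], [0, -0.0005, 0, 0, 0, 0], [0, 0, 0, 0, 0, 0], [0, 0, 0, 0, 0, 0], [0, 0, 0, 0, 0, 0], [0, 0, 0, 0, 0, 0], [0, 0, 0, 0, 0, 0], [0, 0, 0, 0, 0, 0]]}}

```text
time_s: 18.55
tool_pos: [0.5854, 0.0017, 0.1021]
eef_rot: [0.0, -0.032, 0.999, -0.0]
ft_force: [-0.0, -5.1, 3.4]
finger_gap: 0.452
gripper_force: 4.0
```

>>> {"fn": "apply_moves", "kwargs": {"motion": [[0, 0, 0, 0, 0, 0], [0, 0, 0, 0, 0, 0], [0, 0, 0, 0, 0, 0], [0, 0, 0, 0, 0, 0], [0, 0, 0, 0, 0, 0], [0, 0, 0, 0, 0, 0], [0, 0, 0, 0, 0, 0], [0, 0, 0, 0, 0, 0]], "squeeze": 45}}

```text
time_s: 19.22
tool_pos: [0.5854, 0.0017, 0.1021]
eef_rot: [0.0, -0.032, 0.999, -0.0]
ft_force: [-0.7, -5.8, 4.1]
finger_gap: 0.449
gripper_force: 45.0
```

```bash
python3 -c "
from plan import *
o=state()[0]; print(np.round(o['ft_force'],2),np.round(o['moment'],2),o['gripper_force'],o['finger_gap']*88)
plan((.585,.0022,.102),3.8,1)"
```

```text
[-0.65 -5.8   4.08] [-1.13  0.12  0.07] 44.97568063437939 39.485859741292366
t 19.22 pos [0.5854 0.0017 0.1021] rest rotvec [-0.0008  0.0003 -0.0022] F [-0.7 -5.8  4.1]
[0.0004, 0.0005, 0.0001] [-0.0008, 0.0003, -0.0022]
```

>>> {"fn": "apply_moves", "kwargs": {"motion": [[0, -0.001, 0, 0, 0, 0], [0, -0.001, 0, 0, 0, 0], [0, 0, 0, 0, 0, 0], [0, 0, 0, 0, 0, 0], [0, 0, 0, 0, 0, 0], [0, 0, 0, 0, 0, 0], [0, 0, 0, 0, 0, 0], [0, 0, 0, 0, 0, 0]]}}

```text
time_s: 19.88
tool_pos: [0.5854, 0.0016, 0.1021]
eef_rot: [0.0, -0.033, 0.999, 0.001]
ft_force: [-2.1, 0.6, 5.1]
finger_gap: 0.448
gripper_force: 45.0
```

>>> {"fn": "apply_moves", "kwargs": {"motion": [[0, 0.0013, -0.0004, 0.025, 0, 0], [0, 0.0013, -0.0004, 0.025, 0, 0], [0, 0.0013, -0.0005, 0.025, 0, 0], [0, 0.0013, -0.0005, 0.025, 0, 0], [0, 0, 0, 0, 0, 0], [0, 0, 0, 0, 0, 0], [0, 0, 0, 0, 0, 0], [0, 0, 0, 0, 0, 0]]}}

```text
time_s: 20.55
tool_pos: [0.5851, 0.0069, 0.1038]
eef_rot: [0.002, -0.032, 0.998, -0.049]
ft_force: [-1.6, 0.8, 5.7]
finger_gap: 0.452
gripper_force: 45.0
```

```bash
cat > st.py <<'E'
from plan import *
o,p,r=state(); y=np.radians(93.8); ty=np.array([np.cos(y),np.sin(y),0]); m=r.as_matrix()
print("t",round(o["time_s"],2),"tilt deg",np.degrees(np.arcsin(m[:,2]@ty)).round(2),"origin xyz",(p+m[:,2]*.05).round(4),"F",np.round(o["ft_force"],1),"M",np.round(o["moment"],2),o["gripper_force"],"gap",round(o["finger_gap"]*88,1))
E
python3 st.py
```

```text
t 20.55 tilt deg -5.66 origin xyz [0.5854 0.002  0.0541] F [-1.6  0.8  5.7] M [ 0.22  0.36 -0.01] 44.95941773056984 gap 39.7
```

>>> {"fn": "apply_moves", "kwargs": {"motion": [[0, -0.0013, -0.0001, -0.025, 0, 0], [0, -0.0013, -0.0001, -0.025, 0, 0], [0, -0.0013, -0.0002, -0.025, 0, 0], [0, -0.0013, -0.0002, -0.025, 0, 0], [0, -0.0013, -0.0002, -0.025, 0, 0], [0, -0.0013, -0.0002, -0.025, 0, 0], [0, -0.0013, -0.0002, -0.025, 0, 0], [0, -0.0013, -0.0002, -0.025, 0, 0]]}}

```text
time_s: 21.22
tool_pos: [0.5856, -0.0041, 0.1044]
eef_rot: [-0.002, -0.032, 0.998, 0.051]
ft_force: [0.6, -0.2, -4.8]
finger_gap: 0.449
gripper_force: 45.0
```

```bash
python3 -c "
import st
from h import *
p,d=viewer.camera('scene'); cv2.imwrite('pics/s7.png',crop(p,280,160,90,90,6)[:,:,::-1])"
```

```text
t 21.22 tilt deg 5.83 origin xyz [0.5853 0.001  0.0547] F [ 0.6 -0.2 -4.8] M [-0.61 -0.31 -0.07] 44.96798347681761 gap 39.5
```

View pics/s7.png

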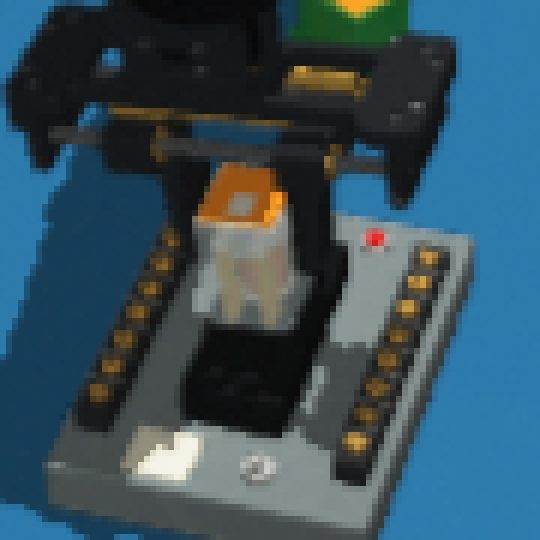

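The view shows the relay leaning with the gripper (cover between the fingers, orange top near crop (240,195)), and the stand flat and in place. Continuing the rocking with small rises.

>>> {"fn": "apply_moves", "kwargs": {"motion": [[0, 0.0013, 0, 0.025, 0, 0], [0, 0.0013, -0.0001, 0.025, 0, 0], [0, 0.0013, -0.0002, 0.025, 0, 0], [0, 0.0013, -0.0002, 0.025, 0, 0], [0, 0.0013, -0.0002, 0.025, 0, 0], [0, 0.0013, -0.0002, 0.025, 0, 0], [0, 0.0013, -0.0002, 0.025, 0, 0], [0, 0.0013, -0.0002, 0.025, 0, 0]]}}

```text
time_s: 21.93
tool_pos: [0.5848, 0.0069, 0.1059]
eef_rot: [0.002, -0.032, 0.998, -0.05]
ft_force: [1.3, -0.9, -4.1]
finger_gap: 0.45
gripper_force: 45.0
```

```bash
python3 st.py
```

```text
t 21.93 tilt deg -5.76 origin xyz [0.5852 0.0019 0.0561] F [ 1.3 -0.9 -4.1] M [ 0.33 -0.27  0.04] 44.96033012866974 gap 39.6
```

>>> {"fn": "apply_moves", "kwargs": {"motion": [[0, -0.0013, 0, -0.025, 0, 0], [0, -0.0013, -0.0001, -0.025, 0, 0], [0, -0.0013, -0.0002, -0.025, 0, 0], [0, -0.0013, -0.0002, -0.025, 0, 0], [0, -0.0013, -0.0002, -0.025, 0, 0], [0, -0.0013, -0.0002, -0.025, 0, 0], [0, -0.0013, -0.0002, -0.025, 0, 0], [0, -0.0013, -0.0002, -0.025, 0, 0]]}}

```text
time_s: 22.6
tool_pos: [0.5854, -0.0031, 0.1074]
eef_rot: [-0.002, -0.033, 0.998, 0.051]
ft_force: [0.3, 1.1, -3.5]
finger_gap: 0.45
gripper_force: 45.0
```

```bash
python3 st.py
```

```text
t 22.6 tilt deg 5.86 origin xyz [0.5851 0.002  0.0577] F [ 0.3  1.1 -3.5] M [-0.07 -0.25  0.01] 44.960570968687534 gap 39.6
```

>>> {"fn": "apply_moves", "kwargs": {"motion": [[0, 0.0013, 0, 0.025, 0, 0], [0, 0.0013, -0.0001, 0.025, 0, 0], [0, 0.0013, -0.0002, 0.025, 0, 0], [0, 0.0013, -0.0002, 0.025, 0, 0], [0, 0.0013, -0.0002, 0.025, 0, 0], [0, 0.0013, -0.0002, 0.025, 0, 0], [0, 0.0013, -0.0002, 0.025, 0, 0], [0, 0.0013, -0.0002, 0.025, 0, 0]]}}

```text
time_s: 23.27
tool_pos: [0.5847, 0.0068, 0.1089]
eef_rot: [0.001, -0.032, 0.998, -0.05]
ft_force: [-0.4, -0.0, -1.5]
finger_gap: 0.45
gripper_force: 45.0
```

```bash
python3 st.py
```

```text
t 23.27 tilt deg -5.77 origin xyz [0.585  0.0018 0.0591] F [-0.4 -0.  -1.5] M [0.23 0.01 0.04] 44.95507562533021 gap 39.6
```

>>> {"fn": "apply_moves", "kwargs": {"motion": [[0, -0.0013, 0, -0.025, 0, 0], [0, -0.0013, -0.0001, -0.025, 0, 0], [0, -0.0013, -0.0002, -0.025, 0, 0], [0, -0.0013, -0.0002, -0.025, 0, 0], [0, -0.0013, -0.0002, -0.025, 0, 0], [0, -0.0013, -0.0002, -0.025, 0, 0], [0, -0.0013, -0.0002, -0.025, 0, 0], [0, -0.0013, -0.0002, -0.025, 0, 0]]}}

```text
time_s: 23.93
tool_pos: [0.5855, -0.0039, 0.1108]
eef_rot: [-0.002, -0.032, 0.998, 0.051]
ft_force: [-1.2, -0.8, 0.8]
finger_gap: 0.449
gripper_force: 45.0
```

```bash
python3 st.py
```

```text
t 23.93 tilt deg 5.82 origin xyz [0.5852 0.0012 0.061 ] F [-1.2 -0.8  0.8] M [-0.28  0.24 -0.01] 44.95258552953601 gap 39.5
```

>>> {"fn": "apply_moves", "kwargs": {"motion": [[0, 0.0013, 0, 0.025, 0, 0], [0, 0.0013, -0.0001, 0.025, 0, 0], [0, 0.0013, -0.0002, 0.025, 0, 0], [0, 0.0013, -0.0002, 0.025, 0, 0], [0, 0.0013, -0.0003, 0.025, 0, 0], [0, 0.0013, -0.0003, 0.025, 0, 0], [0, 0.0013, -0.0003, 0.025, 0, 0], [0, 0.0013, -0.0003, 0.025, 0, 0]]}}

```text
time_s: 24.6
tool_pos: [0.5843, 0.007, 0.1118]
eef_rot: [0.001, -0.033, 0.998, -0.05]
ft_force: [-0.2, -0.2, -2.6]
finger_gap: 0.452
gripper_force: 45.0
```

>>> {"fn": "apply_moves", "kwargs": {"motion": [[0, -0.0013, -0.0002, -0.025, 0, 0], [0, -0.0013, -0.0002, -0.025, 0, 0], [0, -0.0013, -0.0003, -0.025, 0, 0], [0, -0.0013, -0.0003, -0.025, 0, 0], [0, 0, -0.0005, 0, 0, 0], [0, 0, -0.0005, 0, 0, 0], [0, 0, -0.0005, 0, 0, 0], [0, 0, -0.0005, 0, 0, 0]]}}

```text
time_s: 25.27
tool_pos: [0.5851, 0.0016, 0.1157]
eef_rot: [-0.0, -0.033, 0.999, -0.0]
ft_force: [0.7, 0.4, -2.9]
finger_gap: 0.448
gripper_force: 45.0
```

```bash
python3 st.py
```

```text
t 25.27 tilt deg 0.0 origin xyz [0.5851 0.0016 0.0657] F [ 0.7  0.4 -2.9] M [ 0.04 -0.    0.03] 44.954936150461435 gap 39.4
```

Free: only the relay's own weight hangs on the tool. Raising to about 15 mm clear and holding.

>>> {"fn": "apply_moves", "kwargs": {"motion": [[0, 0, -0.002, 0, 0, 0], [0, 0, -0.003, 0, 0, 0], [0, 0, -0.003, 0, 0, 0], [0, 0, -0.002, 0, 0, 0], [0, 0, 0, 0, 0, 0], [0, 0, 0, 0, 0, 0], [0, 0, 0, 0, 0, 0], [0, 0, 0, 0, 0, 0]]}}

```text
time_s: 25.93
tool_pos: [0.5853, 0.0005, 0.1258]
eef_rot: [-0.0, -0.032, 0.999, -0.0]
ft_force: [0.3, 1.0, -2.8]
finger_gap: 0.448
gripper_force: 45.0
```

>>> {"fn": "apply_moves", "kwargs": {"motion": [[0, 0, 0, 0, 0, 0], [0, 0, 0, 0, 0, 0], [0, 0, 0, 0, 0, 0], [0, 0, 0, 0, 0, 0], [0, 0, 0, 0, 0, 0], [0, 0, 0, 0, 0, 0], [0, 0, 0, 0, 0, 0], [0, 0, 0, 0, 0, 0]]}}

```text
time_s: 26.6
tool_pos: [0.5854, 0.0005, 0.1259]
eef_rot: [-0.0, -0.032, 0.999, -0.0]
ft_force: [-0.7, -0.3, -2.6]
finger_gap: 0.446
gripper_force: 45.0
```

```bash
python3 -c "
import st
from h import *
p,d=viewer.camera('scene'); cv2.imwrite('pics/s8.png',crop(p,220,140,130,100,6)[:,:,::-1])"
```

```text
t 26.6 tilt deg 0.0 origin xyz [5.854e-01 5.000e-04 7.590e-02] F [-0.7 -0.3 -2.6] M [ 0.02 -0.02 -0.03] 44.95490541681647 gap 39.3
```

View pics/s8.png

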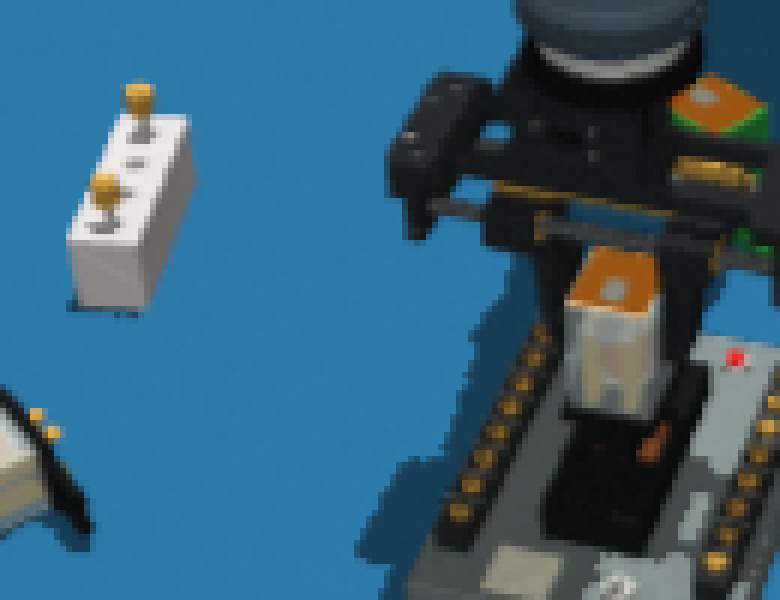

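The view shows both screws standing in the holder (heads at crop (139,98) and (105,190)) and the relay held upright clear above the socket (top at (615,285)), with the stand flat. Handing in.

```bash
python3 -c "
from cell import order
print(order.close_job())"
```

```text
the job is handed in; nothing more can be done
None
```

I handed the job in at about 26.6 s: both thumbscrews stand in the holder, and the relay was rocked free over seven swings of nearly 6° each. It is held upright with its blade tips about 15 mm above the socket, and the stand is still flat where it was.

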